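Press the paint jar caps shut, lightest colour first

TASK

Close the paint jars from the lightest colour to the darkest: press the push-on cap of the white jar down with a fingertip until it is fully home, then the yellow one, then the blue one, each with a light push straight down. The red jar is still in use: leave its cap up. Do not grasp, lift, shift or tip any jar, and leave the tube, the cup and the brush where they lie.

Things in the scene. Friction and masses are not known exactly. Their poses are not given: they have to be found in the camera images.
- white_jar: loose jar of white paint, standing upright: white round body 60 mm across and 60 mm high, 0.35 to 0.6 kg, with a black neck 41 mm across on top; the neck is a springy seat: once the cap is home, pushing on sinks neck and cap together about 1 mm per 5 N, and they spring back. Origin: centre of its underside, z up
- white_cap (a joint): the white push-on cap on the white jar's neck, m: 0 = fully raised (a 14 mm gap showing black neck between cap and jar body), 0.010 = pressed fully home (a 4 mm gap left), where it meets its stop. It starts between 0 and 0.003, slides straight down under about 3 N (plus a little when fast) and stays where it is left
- white_cap_top (a point): centre of the flat top face of the white cap (a disc 48 mm across and 18 mm high, on the jar's axis); 92 mm above the jar's underside when fully raised, 82 mm when fully home
- yellow_jar: loose jar of yellow paint, standing upright: yellow round body 60 mm across and 60 mm high, 0.35 to 0.6 kg, with a black neck 41 mm across on top; the neck is a springy seat: once the cap is home, pushing on sinks neck and cap together about 1 mm per 5 N, and they spring back. Origin: centre of its underside, z up
- yellow_cap (a joint): the yellow push-on cap on the yellow jar's neck, m: 0 = fully raised (a 14 mm gap showing black neck between cap and jar body), 0.010 = pressed fully home (a 4 mm gap left), where it meets its stop. It starts between 0 and 0.003, slides straight down under about 3 N (plus a little when fast) and stays where it is left
- yellow_cap_top (a point): centre of the flat top face of the yellow cap (a disc 48 mm across and 18 mm high, on the jar's axis); 92 mm above the jar's underside when fully raised, 82 mm when fully home
- blue_jar: loose jar of blue paint, standing upright: blue round body 60 mm across and 60 mm high, 0.35 to 0.6 kg, with a black neck 41 mm across on top; the neck is a springy seat: once the cap is home, pushing on sinks neck and cap together about 1 mm per 5 N, and they spring back. Origin: centre of its underside, z up
- blue_cap (a joint): the blue push-on cap on the blue jar's neck, m: 0 = fully raised (a 14 mm gap showing black neck between cap and jar body), 0.010 = pressed fully home (a 4 mm gap left), where it meets its stop. It starts between 0 and 0.003, slides straight down under about 3 N (plus a little when fast) and stays where it is left
- blue_cap_top (a point): centre of the flat top face of the blue cap (a disc 48 mm across and 18 mm high, on the jar's axis); 92 mm above the jar's underside when fully raised, 82 mm when fully home
- red_jar: loose jar of red paint, standing upright: red round body 60 mm across and 60 mm high, 0.35 to 0.6 kg, with a black neck 41 mm across on top; the neck is a springy seat: once the cap is home, pushing on sinks neck and cap together about 1 mm per 5 N, and they spring back. Origin: centre of its underside, z up
- red_cap (a joint): the red push-on cap on the red jar's neck, m: 0 = fully raised (a 14 mm gap showing black neck between cap and jar body), 0.010 = pressed fully home (a 4 mm gap left), where it meets its stop. It starts between 0 and 0.003, slides straight down under about 3 N (plus a little when fast) and stays where it is left
- red_cap_top (a point): centre of the flat top face of the red cap (a disc 48 mm across and 18 mm high, on the jar's axis); 92 mm above the jar's underside when fully raised, 82 mm when fully home
- paint_tube: pink paint tube with a black cap lying on the table, 176 mm long, 54 mm wide, 38 mm high. Origin: middle of its underside, x along its length
- water_cup: green plastic cup, 72 mm across, 85 mm high. Origin: centre of its underside
- brush: paint brush with a wooden handle lying on the table, 190 mm long. Origin: underside, x along its length
Things that resemble listed ones, but are neither listed nor needed, are in the scene too. Leave any turquoise look-alike of the yellow_jar alone.

How it is judged:
By the outcome, as a careful person would: the job done as asked, in the order asked, and still so for the second after the job is handed in, with the robot touching nothing.
It also fails if it takes over 42 s, if anything falls off the work surface, if the arm or the gripper's body presses on something with over 40 N, if the wrist force passes 120 N, or if a joint passes its speed limit or range.

ROBOT

A 6-joint arm with a two-finger parallel gripper is mounted at the origin on the work surface. World frame = base frame: x ahead of the robot, y to its left, z up, the work surface at z = 0. Lengths are in mm, angles in rad, forces in N, time in s.
With the tool pointing down it reaches from about 300 to 775 mm from the base axis. Payload 14.6 kg.
Tool frame: the origin (TCP) lies midway between the tips of the shut fingers; the grasp point (between the pads) lies 19 mm behind it (manip.grasp_offset is the distance from the TCP to the grasp point, in mm); z points along the fingers, y is the line along which they close (so a half turn about z gives the same grasp; the last joint's range is limited). The gripper opens to 94 mm and grips with 3 to 60 N. Pads are 16 mm wide; open, the fingers measure 119 mm over their backs; the gripper's body (75 mm by 177 mm) begins 78 mm behind the grasp point.
Start: joints at [1.064, 0.3, 1.521, -0, 1.321, -0.067], TCP at [234.163, 497.651, 205.446] pointing down, gripper open.
Joint ranges: [-3.03, 3.03], [-0.79, 2.21], [0.23, 2.52], [-1.04, 4.18], [0, 3.07], [-2.55, 2.55]. Speed limits (rad/s): [2.22, 2.22, 2.57, 3.14, 3.14, 3.14].

INTERFACE

Orientations are given as [roll, pitch, yaw] about the fixed x, y, z axes, in that order (R = Rz(yaw) Ry(pitch) Rx(roll)).
In Python, from cell import manip, viewer gives the robot as it stands. The module is installed in compiled form; this text tells all that it offers.
- The arm moves only by the tool move_arm, never from a script. Its argument "moves" is a list of rows, each a list of 4 numbers: the shift along the tool's x, y, z in m, then the turn about the tool's z in rad. A call has 1 to 12 rows; each row is the pose to reach, as a shift and turn from the pose commanded when the call began, along the tool's axes at that moment; what a row does not reach only later rows make up. A row lasts 1/10 s, in which the tool goes at most 50 mm and 8.59 degrees, less where a joint would pass 70% of its speed; a pose out of reach is approached as far as the arm can. A call with a gripper value outside its range is refused whole. "jaw" is the finger opening in m, from 0 to 0.094, set as the call begins (left out, the last holds). The fingers move at their own pace and stop on an object; "squeeze" is the grip in N (left out, the last holds). Time passes only in rows, so rows that repeat a pose let the fingers close. It gives the time, the measured TCP pose, the force, the opening and the grip force at its end, in the units of the state.
- manip.read_state(): the state, without advancing time (a new reading comes with each control period).
- viewer.camera(name): name is "scene" or "top"; returns a dict with "frame" (420x560x3 uint8, blue, green, red), "z_map" (420x560 float32, mm along the optical axis (not along the pixel's ray), 0 where there is no reading), "fx", "fy", "cx", "cy" (pixels), "D" ([k1, k2, p1, p2, k3] as OpenCV has them; the pictures are not rectified), "origin" and "orientation" of the camera in the world. Camera axes: x right, y down, z forward; pixel columns grow to the right and rows downward; lengths in mm; the calibration is good to about 2 mm. A picture is of the moment at which its call begins.
- manip.sign_off(): hands the job in; it is judged then, once.
The state is a dict: "clock": time; "joints": joint angles; "qd": joint speeds; "effort": joint torques, N m; "eef_pos": TCP position; "eef_rot": TCP orientation; "wrist_force": force on the tool from outside, world axes, zero at the start; "moment": the same for the moment, N m; "finger_gap": finger opening in mm; "finger_force": force on a finger pad.
Only numpy, scipy, OpenCV 4.12 (cv2) and the standard library are available. Lean on these libraries where they do the work, as an engineer would, in place of code of your own. Each camera call takes 0.05 s, during which the arm holds its last target. There are 200 camera calls.

## Working session

There is one attempt and no reset: what is moved stays moved. The work goes in short steps, Python scripts to look and compute and a tool call to move; the robot and the scene stay as the last step left them, time stands still between calls to the robot, and variables do not carry over. Pictures are saved under pics/ and viewed, at most 10 in all, crops included, and the job is handed in when it is done.

Besides the shell and the picture viewer there is one more tool, called as name([rows], argument=value, ...), one row to a line, values as JSON. move_arm: Moves the arm, as the interface text tells. Its arguments: {"type":"object","properties":{"moves":{"type":"array"},"jaw":{"type":"number"},"squeeze":{"type":"number"}},"required":["moves"]}

```bash
mkdir -p pics; cat > h.py <<'E'
import numpy as np, cv2
from cell import manip, viewer
from scipy.spatial.transform import Rotation as R
def rot(o):
    o=np.array(o,float)
    return o if o.shape==(3,3) else (R.from_euler('xyz',o).as_matrix() if o.size==3 else R.from_quat(o).as_matrix())
def cloud(c):
    K=np.array([[c['fx'],0,c['cx']],[0,c['fy'],c['cy']],[0,0,1]])
    h,w=c['z_map'].shape
    u,v=np.meshgrid(np.arange(w),np.arange(h))
    p=cv2.undistortPoints(np.stack([u,v],-1).reshape(-1,1,2).astype(np.float64),K,np.array(c['D'],float)).reshape(h,w,2)
    z=c['z_map'][...,None].astype(float)
    P=np.concatenate([p*z,z],-1)@rot(c['orientation']).T+np.array(c['origin'])
    P[c['z_map']==0]=np.nan
    return P
E
python3 - <<'E'
from h import *
for n in('scene','top'):
    c=viewer.camera(n); cv2.imwrite(f'pics/{n}0.png',c['frame']); print(n,c['origin'],c['orientation'])
    P=cloud(c); np.save(n+'.npy',P); print(np.nanmedian(P[...,2]))
print(manip.read_state())
E
```

```text
scene [1013.55844903 -152.71657781  991.61011589] [-2.62262164  0.00519845  1.2846306 ]
0.247266047190692
top [ 442.40420039    2.46065967 1214.65908732] [-3.0703358   0.00392762 -1.58719094]
0.1644508507907858
{'clock': 0.1, 'joints': array([ 1.06442363e+00,  3.00400736e-01,  1.52150971e+00, -1.59431578e-05,
        1.32072915e+00, -6.65846475e-02]), 'qd': array([ 0.00336438,  0.00167085, -0.00249951,  0.00018468, -0.00055087,
       -0.00094592]), 'effort': array([ 3.91953508e-04, -5.32646728e+01, -3.53281224e+01,  7.08750193e-02,
        2.35506683e-02, -4.62723790e-05]), 'eef_pos': array([234.04329661, 497.45312846, 204.95512831]), 'eef_rot': array([-3.14054701e+00, -5.42493857e-05,  2.70180853e+00]), 'wrist_force': array([-0.2769669 ,  0.2894005 ,  0.22161383]), 'moment': array([-0.00649296,  0.01230023, -0.03757065]), 'finger_force': 0.0, 'finger_gap': 93.98375424913569}
```

View pics/scene0.png

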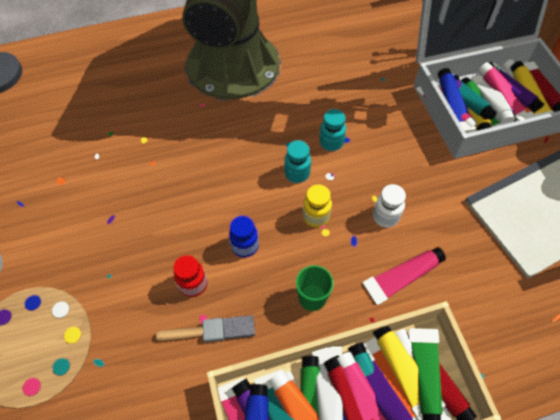

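View pics/top0.png

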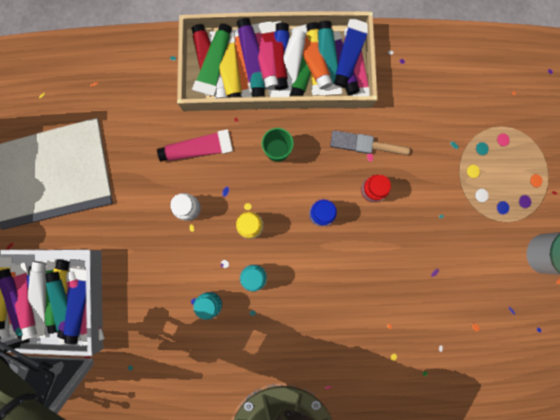

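In both pictures the candidates are easy to tell apart. Top-view pixels are white jar (183,206), yellow (250,225), blue (323,212), red (377,187) and the turquoise look-alikes (253,278) and (207,306). Tubes in the boxes and blobs on the palette share these colours but lie elsewhere. I choose by cap colour, and next measure the caps and check them in a close crop.

```bash
python3 - <<'E'
from h import *
T=np.load('top.npy');S=np.load('scene.npy')
px={'white':((183,206),(392,196)),'yellow':((250,225),(318,196)),'blue':((323,212),(243,230)),'red':((377,187),(188,267)),'t1':((253,278),(298,152)),'t2':((207,306),(334,120)),'cup':((278,145),(315,290))}
for n,(a,b) in px.items():
    for P,(u,v) in((T,a),(S,b)):
        p=P[v-22:v+23,u-22:u+23].reshape(-1,3); p=p[(p[:,2]>70)&(p[:,2]<105)]
        top=np.median(p[p[:,2]>np.percentile(p[:,2],60)][:,2])
        q=p[abs(p[:,2]-top)<3]
        (cx,cy),r=cv2.minEnclosingCircle(q[:,:2].astype(np.float32))
        print(n,'z',top.round(1),'circ',round(cx,1),round(cy,1),'d',round(2*r,1),'mean',q[:,:2].mean(0).round(1),len(q))
f=cv2.imread('pics/scene0.png')[100:310,150:430]
cv2.imwrite('pics/crop.png',cv2.resize(f,None,fx=2.8,fy=2.8,interpolation=cv2.INTER_CUBIC))
E
```

```text
white z 91.9 circ 547.0 214.3 d 46.8 mean [546.7 214.3] 252
white z 91.0 circ 549.3 213.3 d 48.0 mean [549.5 213.9] 304
yellow z 91.1 circ 503.4 67.8 d 47.7 mean [503.8  66.7] 256
yellow z 89.8 circ 505.4 66.9 d 49.2 mean [505.9  67. ] 317
blue z 89.9 circ 530.1 -101.4 d 47.5 mean [ 529.  -101.2] 251
blue z 88.6 circ 531.3 -101.1 d 48.7 mean [ 531.8 -101.9] 350
red z 91.0 circ 582.1 -226.3 d 47.7 mean [ 582. -226.] 256
red z 90.8 circ 584.2 -225.3 d 48.7 mean [ 584.6 -225.4] 415
t1 z 92.7 circ 383.3 61.4 d 48.3 mean [383.2  61.7] 291
t1 z 91.4 circ 385.8 60.6 d 50.3 mean [385.9  60.3] 270
t2 z 92.8 circ 321.1 165.8 d 49.1 mean [319.6 166.5] 251
t2 z 91.5 circ 323.5 166.4 d 50.4 mean [322.8 165.7] 234
cup z 85.3 circ 681.6 0.8 d 71.8 mean [6.836e+02 4.000e-01] 125
cup z 85.0 circ 683.5 1.3 d 72.1 mean [6.909e+02 1.000e-01] 198
```

View pics/crop.png

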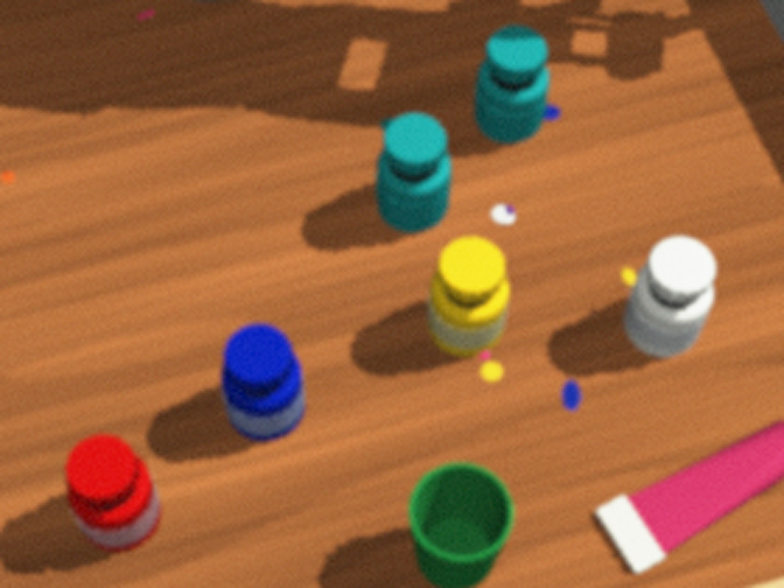

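The crop (from scene pixel 150,100) confirms the white cap at (680,268), yellow at (472,265), blue at (260,352) and red to be left at (104,465), with both turquoise jars further back. Cap diameters and heights match the specification.

```bash
cat > go.py <<'E'
import sys
from h import *
s=manip.read_state(); t=np.array([float(a) for a in sys.argv[1:4]])
M=rot(s['eef_rot'])
print('pos',s['eef_pos'].round(2),'rot',s['eef_rot'].round(4),'tool shift m',(M.T@(t-s['eef_pos'])/1000).round(4),'F',s['wrist_force'].round(2),'clk',s['clock'],'gap',s['finger_gap'].round(1))
E
python3 go.py 548 214 120
```

```text
Traceback (most recent call last):
  File "go.py", line 5, in <module>
    print('pos',s['eef_pos'].round(2),'rot',s['eef_rot'].round(4),'tool shift m',(M.T@(t-s['eef_pos'])/1000).round(4),'F',s['wrist_force'].round(2),'clk',s['clock'],'gap',s['finger_gap'].round(1))
                                                                                                                                                                           ^^^^^^^^^^^^^^^^^^^^^
AttributeError: 'float' object has no attribute 'round'
```

```bash
sed -i "s/s\['finger_gap'\].round(1)/round(s['finger_gap'],1)/" go.py; python3 go.py 548 214 120
```

```text
pos [234.04 497.45 204.96] rot [-3.1405e+00 -1.0000e-04  2.7018e+00] tool shift m [-0.4048 -0.1227  0.0851] F [-0.28  0.29  0.22] clk 0.1 gap 94.0
```

move_arm([
  [-0.02,-0.006,0,0],
  [-0.055,-0.017,0,0],
  [-0.095,-0.029,0,0],
  [-0.135,-0.041,0,0],
  [-0.175,-0.053,0,0],
  [-0.215,-0.065,0,0],
  [-0.255,-0.077,0.01,0],
  [-0.295,-0.089,0.02,0],
  [-0.335,-0.101,0.035,0],
  [-0.37,-0.112,0.05,0],
  [-0.395,-0.12,0.065,0],
  [-0.405,-0.123,0.075,0],
], jaw=0, squeeze=5)

```text
clock: 1.3
eef_pos: [549.1, 212.1, 128.8]
eef_rot: [-3.14, -0.001, 2.7]
wrist_force: [1.0, 0.9, -0.5]
finger_gap: 2.0
finger_force: 0.0
```

```bash
python3 go.py 548 214 82
```

```text
pos [549.08 212.1  128.85] rot [-3.1403e+00 -1.2000e-03  2.6997e+00] tool shift m [0.0017 0.0013 0.0468] F [ 0.99  0.93 -0.53] clk 1.3 gap 2.0
```

move_arm([
  [0,0,0.005,0],
  [0,0,0.015,0],
  [0,0,0.025,0],
  [0,0,0.03,0],
  [0,0,0.033,0],
  [0,0,0.033,0],
  [0,0,0.033,0],
])

```text
clock: 2.0
eef_pos: [548.4, 214.1, 97.8]
eef_rot: [3.141, 0.0, 2.702]
wrist_force: [-0.8, 0.2, 0.2]
finger_gap: 0.6
finger_force: 0.0
```

```bash
python3 - <<'E'
from h import *
c=viewer.camera('scene');f=c['frame'][130:250,330:450];cv2.imwrite('pics/a.png',cv2.resize(f,None,fx=5,fy=5,interpolation=cv2.INTER_CUBIC))
E
python3 go.py 548 214 82
```

```text
pos [548.4  214.08  97.86] rot [3.1411e+00 5.0000e-04 2.7019e+00] tool shift m [ 0.0003 -0.0002  0.0159] F [ 0.42  0.28 -0.75] clk 2.05 gap 0.5
```

View pics/a.png

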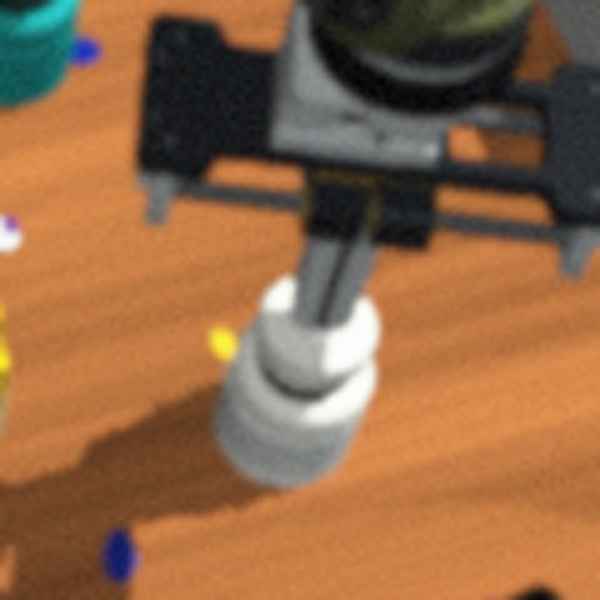

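The closed fingertips at (330,320) are just above the middle of the white cap. Pressing slowly.

move_arm([
  [0,0,0.002,0],
  [0,0,0.004,0],
  [0,0,0.0055,0],
  [0,0,0.007,0],
  [0,0,0.0085,0],
  [0,0,0.01,0],
  [0,0,0.0115,0],
  [0,0,0.013,0],
  [0,0,0.0135,0],
  [0,0,0.014,0],
  [0,0,0.014,0],
  [0,0,0.014,0],
])

```text
clock: 3.25
eef_pos: [548.2, 213.9, 83.4]
eef_rot: [-3.142, -0.0, 2.702]
wrist_force: [0.3, 0.1, 1.3]
finger_gap: 0.5
finger_force: 1.1
```

move_arm([
  [0,0,0.0005,0],
  [0,0,0.001,0],
  [0,0,0.0015,0],
  [0,0,0.002,0],
  [0,0,0.002,0],
  [0,0,0.002,0],
])

```text
clock: 3.85
eef_pos: [548.3, 213.9, 81.5]
eef_rot: [3.142, 0.0, 2.702]
wrist_force: [-1.3, -1.5, 3.8]
finger_gap: 0.3
finger_force: 1.8
```

move_arm([
  [0,0,0.0005,0],
  [0,0,0.001,0],
  [0,0,0.0012,0],
  [0,0,0.0012,0],
])

```text
clock: 4.25
eef_pos: [548.4, 214.0, 80.6]
eef_rot: [3.141, 0.0, 2.702]
wrist_force: [-2.8, -0.6, 7.8]
finger_gap: 0.6
finger_force: 3.8
```

The force is rising at about 4–5 N/mm at z≈81, so the white cap is home. Lifting straight up and working out the shift to yellow.

move_arm([
  [0,0,-0.002,0],
  [0,0,-0.008,0],
  [0,0,-0.02,0],
  [0,0,-0.035,0],
  [0,0,-0.04,0],
  [0,0,-0.04,0],
  [0,0,-0.04,0],
])

```text
clock: 4.95
eef_pos: [548.1, 213.9, 120.1]
eef_rot: [-3.142, -0.0, 2.702]
wrist_force: [0.5, 0.8, -0.4]
finger_gap: 0.6
finger_force: 0.0
```

```bash
cat > chk.py <<'E'
from h import *
for n in('top','scene'):
    P=cloud(viewer.camera(n)); o=[]
    for k,x,y in(('w',548,214),('y',504.5,67.5),('b',531,-101),('r',583,-226)):
        m=(np.hypot(P[...,0]-x,P[...,1]-y)<30)&(P[...,2]>70)&(P[...,2]<96)
        q=P[m]; top=np.median(q[q[:,2]>np.percentile(q[:,2],50)][:,2]); q=q[abs(q[:,2]-top)<3]
        o.append((k,top.round(1),*q[:,:2].mean(0).round(1),len(q)))
    print(n,o)
E
python3 chk.py; python3 go.py 504.5 67.5 98
```

```text
pos [548.02 213.85 119.82] rot [-3.1411e+00 -5.0000e-04  2.7018e+00] tool shift m [-0.0229 -0.1509  0.0219] F [-0.35  0.49  0.2 ] clk 5.0 gap 0.3Traceback (most recent call last):
  File "chk.py", line 6, in <module>
    q=P[m]; top=np.median(q[q[:,2]>np.percentile(q[:,2],50)][:,2]); q=q[abs(q[:,2]-top)<3]
                                   ~~~~~~~~~~~~~^^^^^^^^^^^
    return _quantile_unchecked(
        a, q, axis, out, overwrite_input, method, keepdims, weights)
    return _ureduce(a,
                    func=_quantile_ureduce_func,
    ...<5 lines>...
                    overwrite_input=overwrite_input,
                    method=method)
    r = func(a, **kwargs)
    result = _quantile(arr,
                       quantiles=q,
    ...<2 lines>...
                       out=out,
                       weights=wgt)
    slices_having_nans = np.isnan(arr[-1, ...])
                                  ~~~^^^^^^^^^
IndexError: index -1 is out of bounds for axis 0 with size 0
```

The gripper hides the white jar from above, so I'll move over yellow and check white from there before pressing.

move_arm([
  [-0.002,-0.015,0,0],
  [-0.006,-0.04,0,0],
  [-0.011,-0.07,0,0],
  [-0.015,-0.1,0,0],
  [-0.02,-0.13,0,0],
  [-0.023,-0.146,0,0],
  [-0.023,-0.151,0.005,0],
  [-0.023,-0.151,0.012,0],
  [-0.023,-0.151,0.019,0],
  [-0.023,-0.151,0.022,0],
  [-0.023,-0.151,0.022,0],
  [-0.023,-0.151,0.022,0],
])

```text
clock: 6.2
eef_pos: [504.9, 67.9, 98.2]
eef_rot: [-3.142, -0.0, 2.702]
wrist_force: [0.3, -0.3, 0.2]
finger_gap: 0.3
finger_force: 0.0
```

```bash
sed -i 's/        q=P\[m\]; top/        q=P[m]\n        if len(q)<30: continue\n        top/' chk.py; python3 chk.py; python3 go.py 504.5 67.5 82
```

```text
top [('w', np.float64(82.5), np.float64(547.3), np.float64(214.3), 249), ('b', np.float64(89.4), np.float64(528.8), np.float64(-101.6), 295), ('r', np.float64(90.9), np.float64(582.6), np.float64(-226.3), 253)]
scene [('w', np.float64(81.3), np.float64(550.0), np.float64(214.4), 301), ('y', np.float64(89.3), np.float64(510.9), np.float64(63.4), 209), ('b', np.float64(88.6), np.float64(531.4), np.float64(-101.9), 356), ('r', np.float64(90.8), np.float64(584.9), np.float64(-225.8), 398)]
pos [504.94  67.73  98.42] rot [3.1414e+00 3.0000e-04 2.7022e+00] tool shift m [ 0.0003 -0.0004  0.0164] F [-0.19 -0.4   0.39] clk 6.3 gap 0.5
```

White is home at 82 mm and hasn't shifted. Yellow next.

move_arm([
  [0,0,0.002,0],
  [0,0,0.004,0],
  [0,0,0.0055,0],
  [0,0,0.007,0],
  [0,0,0.0085,0],
  [0,0,0.01,0],
  [0,0,0.0115,0],
  [0,0,0.013,0],
  [0,0,0.0145,0],
  [0,0,0.016,0],
  [0,0,0.0165,0],
  [0,0,0.0165,0],
])

```text
clock: 7.5
eef_pos: [504.8, 67.5, 81.7]
eef_rot: [-3.142, -0.0, 2.702]
wrist_force: [-0.6, 0.4, 3.3]
finger_gap: 0.7
finger_force: 1.2
```

move_arm([
  [0,0,0.0005,0],
  [0,0,0.001,0],
  [0,0,0.001,0],
  [0,0,0.001,0],
])

```text
clock: 7.9
eef_pos: [504.9, 67.5, 81.0]
eef_rot: [3.141, 0.0, 2.702]
wrist_force: [-1.3, -0.3, 5.9]
finger_gap: 0.1
finger_force: 2.9
```

move_arm([
  [0,0,0.0005,0],
  [0,0,0.0005,0],
  [0,0,0.0005,0],
])

```text
clock: 8.2
eef_pos: [504.9, 67.5, 80.6]
eef_rot: [3.141, 0.0, 2.702]
wrist_force: [-2.7, 0.0, 7.7]
finger_gap: 0.2
finger_force: 3.7
```

move_arm([
  [0,0,-0.002,0],
  [0,0,-0.008,0],
  [0,0,-0.02,0],
  [0,0,-0.035,0],
  [0,0,-0.04,0],
  [0,0,-0.04,0],
  [0,0,-0.04,0],
])

```text
clock: 8.9
eef_pos: [504.6, 67.5, 120.0]
eef_rot: [-3.141, -0.0, 2.702]
wrist_force: [0.6, -0.4, 0.3]
finger_gap: 0.1
finger_force: 0.0
```

```bash
python3 go.py 530.5 -101.3 98
```

```text
pos [504.6   67.49 119.98] rot [-3.1414e+00 -2.0000e-04  2.7018e+00] tool shift m [-0.0953 -0.1417  0.022 ] F [ 0.56 -0.41  0.26] clk 8.9 gap 0.1
```

move_arm([
  [-0.01,-0.015,0,0],
  [-0.026,-0.039,0,0],
  [-0.045,-0.067,0,0],
  [-0.064,-0.095,0,0],
  [-0.082,-0.122,0,0],
  [-0.092,-0.137,0,0],
  [-0.095,-0.142,0.005,0],
  [-0.095,-0.142,0.012,0],
  [-0.095,-0.142,0.019,0],
  [-0.095,-0.142,0.022,0],
  [-0.095,-0.142,0.022,0],
  [-0.095,-0.142,0.022,0],
])

```text
clock: 10.1
eef_pos: [530.4, -101.0, 98.4]
eef_rot: [3.142, 0.0, 2.702]
wrist_force: [0.7, -0.8, 0.3]
finger_gap: 0.6
finger_force: 0.0
```

```bash
python3 chk.py; python3 go.py 530.5 -101.3 82
```

```text
top [('w', np.float64(82.2), np.float64(546.2), np.float64(215.4), 235), ('y', np.float64(82.3), np.float64(503.8), np.float64(67.5), 268), ('r', np.float64(90.7), np.float64(585.2), np.float64(-231.5), 189)]
scene [('w', np.float64(81.4), np.float64(550.4), np.float64(214.4), 303), ('y', np.float64(81.3), np.float64(505.6), np.float64(66.8), 318), ('b', np.float64(88.3), np.float64(538.0), np.float64(-102.2), 222), ('r', np.float64(90.7), np.float64(584.8), np.float64(-225.8), 413)]
pos [ 530.47 -101.21   98.58] rot [3.1415e+00 6.0000e-04 2.7021e+00] tool shift m [-0.0001 -0.0001  0.0166] F [ 0.45  0.26 -0.12] clk 10.2 gap 0.4
```

Yellow is home at 82 mm. Now blue.

move_arm([
  [0,0,0.002,0],
  [0,0,0.004,0],
  [0,0,0.0055,0],
  [0,0,0.007,0],
  [0,0,0.0085,0],
  [0,0,0.01,0],
  [0,0,0.0115,0],
  [0,0,0.013,0],
  [0,0,0.0145,0],
  [0,0,0.016,0],
  [0,0,0.0165,0],
  [0,0,0.0165,0],
])

```text
clock: 11.4
eef_pos: [530.3, -101.5, 81.7]
eef_rot: [-3.142, 0.0, 2.702]
wrist_force: [-1.6, -0.5, 1.8]
finger_gap: 0.7
finger_force: 1.2
```

move_arm([
  [0,0,0.0005,0],
  [0,0,0.001,0],
  [0,0,0.0015,0],
  [0,0,0.0015,0],
  [0,0,0.0015,0],
])

```text
clock: 11.9
eef_pos: [530.4, -101.5, 80.7]
eef_rot: [3.142, 0.0, 2.702]
wrist_force: [-1.6, 0.4, 6.9]
finger_gap: 0.4
finger_force: 3.7
```

move_arm([
  [0,0,-0.002,0],
  [0,0,-0.008,0],
  [0,0,-0.02,0],
  [0,0,-0.04,0],
  [0,0,-0.065,0],
  [0,0,-0.09,0],
  [0.015,-0.01,-0.1,0],
  [0.045,-0.03,-0.1,0],
  [0.08,-0.05,-0.1,0],
  [0.11,-0.065,-0.1,0],
  [0.12,-0.07,-0.1,0],
  [0.12,-0.07,-0.1,0],
])

```text
clock: 13.1
eef_pos: [391.6, -113.8, 181.2]
eef_rot: [3.141, 0.002, 2.701]
wrist_force: [0.5, -0.4, -0.3]
finger_gap: 0.4
finger_force: 0.0
```

```bash
python3 chk.py; python3 go.py 0 0 0; python3 -c "
from h import *
cv2.imwrite('pics/end.png',viewer.camera('scene')['frame'])"
```

```text
top [('w', np.float64(82.2), np.float64(547.4), np.float64(214.1), 262), ('y', np.float64(82.4), np.float64(502.8), np.float64(67.9), 266), ('b', np.float64(82.5), np.float64(529.4), np.float64(-101.3), 269), ('r', np.float64(90.6), np.float64(583.1), np.float64(-226.6), 287)]
scene [('w', np.float64(81.7), np.float64(550.2), np.float64(213.5), 304), ('y', np.float64(81.5), np.float64(505.7), np.float64(66.9), 315), ('b', np.float64(81.7), np.float64(531.5), np.float64(-101.9), 344), ('r', np.float64(90.5), np.float64(585.0), np.float64(-225.8), 415)]
pos [ 392.88 -113.85  180.88] rot [3.1414e+00 1.3000e-03 2.7017e+00] tool shift m [ 0.4042 -0.0643  0.1803] F [ 0.62 -0.25 -0.32] clk 13.2 gap 0.6
```

View pics/end.png

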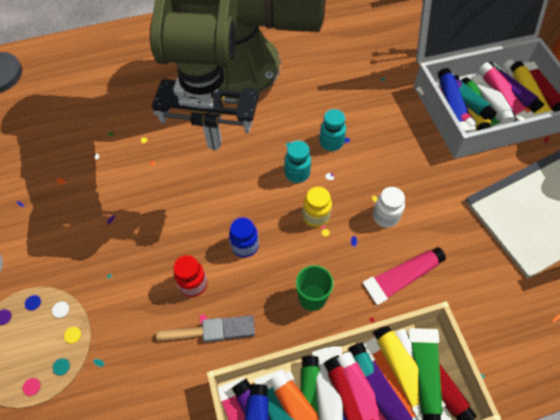

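The picture shows the white (391,205), yellow (317,203) and blue (243,235) caps down, red (189,272) still up, nothing else moved and the arm clear of everything.

```bash
python3 -c "
from cell import manip
print(manip.sign_off())"
```

```text
the job is handed in; nothing more can be done
None
```

I pressed the white, yellow and blue caps fully home in that order (each top now at about 82 mm), left the red cap up, moved nothing else, and handed the job in at about 13 s on the robot's clock.

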